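Lengthen the skate-wheel stand by one hole and hang the fourth wheel

ROBOT

A 6-joint arm with a two-finger parallel gripper is mounted at the origin on the work surface. World frame = base frame: x ahead of the robot, y to its left, z up, the work surface at z = 0. Lengths are in m, angles in rad, forces in N, time in s.
With the tool pointing down it reaches from about 0.275 to 0.725 m from the base axis. Payload 5.6 kg.
Tool frame: the origin (TCP) lies between the finger pads; the fingertips stand 25 mm ahead of it and the grasp point (between the pads) lies 6 mm ahead of it (robot.tip_extent is the distance from the TCP to the fingertips, in m); z points along the fingers, y is the direction in which the jaws open and shut (so a half turn about z gives the same grasp; the last joint's range is limited). The gripper opens to 85 mm and grips with 20 to 120 N. Pads are 22 mm wide; open, the fingers measure 114 mm over their backs; the gripper's body (76 mm by 85 mm) begins 54 mm behind the grasp point. The pads swing forward as they close: fully open they stand 13 mm farther back than shut.
Start: joints at [1.498, 0.255, 0.108, 0, -1.424, -0.285], TCP at [0.193, 0.515, 0.256] pointing down, gripper open.
Joint ranges: [-2.95, 2.95], [-1.21, 1.97], [-1.09, 1.5], [-2.87, 1.71], [-2.94, -0.07], [-3.05, 3.05]. Speed limits (rad/s): [2.57, 2.57, 3.14, 3.14, 3.14, 3.14].

INTERFACE

Orientations are given as a unit quaternion [w, x, y, z].
In Python, from plant import readout, eyes, workorder, models, robot gives the robot as it stands. The module is installed in compiled form; this text tells all that it offers.
- The arm moves only by the tool send_rows, never from a script. Its argument "deltas" is a list of rows, each a list of 5 numbers: the shift along the world's x, y, z in m, then the turn about the world's z in rad, then the opening, from 0 (shut) to 1 (fully open). A call has 1 to 20 rows; each row is the pose to reach, as a shift and turn from the pose commanded when the call began; what a row does not reach only later rows make up. A row lasts 1/12 s, in which the tool goes at most 41.7 mm and 7.16 degrees, less where a joint would pass 70% of its speed; a pose out of reach is approached as far as the arm can. A call with a gripper value outside its range is refused whole. The fingers move at their own pace and stop on an object; "force" is the grip in N (left out, the last holds). Time passes only in rows, so rows that repeat a pose let the fingers close. It gives the time, the measured TCP pose, the force and the opening at its end, in the units of the state.
- readout.state(): the state, without advancing time (a new reading comes with each control period).
- eyes.get_image(name): name is "side" or "top" or "wrist"; returns a dict with "image" (480x640x3 uint8, red, green, blue), "vfov" (degrees; the focal length in pixels is half the picture's height over the tangent of half this angle, whatever the lens; pixels are square), "cx", "cy" (the principal point, pixels), "world_from_camera" (4x4, takes a point from camera to world coordinates); the wrist camera has in their place "tool_from_camera" (4x4, takes a point from camera to tool coordinates, whose origin is the TCP and whose axes are the flange's). Camera axes: x right, y down, z forward; pixel columns grow to the right and rows downward; lengths in m; the calibration is good to about 2 mm. The wrist camera is an equidistant fisheye: a pixel r from the principal point sees the ray r / f radians off the axis. A picture is of the moment at which its call begins: read the wrist's pose just before it. There is no depth.
- workorder.hand_in(): hands the job in, once; it reports no verdict.
Trained networks look in the newest picture that a camera, given by its name, has taken for a name from the list of things; names that differ only in an ending like _2 or _b are one class to them, and where a whole thing is asked for, a point or a joint stands for the part that bears it (a point fixed in the world has none). Each returns a list of dicts, best first, with "p" (0 to 1); they miss things now and then, are a little off and sometimes report something else, mostly with a low value. They report only what shows in the picture. A call takes as long as a camera call. They do not tell look-alikes from the thing itself.
- models.look_for(name, camera): "extent" ([centre column, centre row, width, height] in pixels, round what is visible of it).
- models.regions_of(name, camera): "mask" (480x640 bool, what is visible of it) and "extent" ([centre column, centre row, width, height] in pixels, round what is visible of it).
The state is a dict: "time_s": time; "q": joint angles; "dq": joint speeds; "tau": joint torques, N m; "eef_pos": TCP position; "tool_rot": TCP orientation; "contact_force": force on the tool from outside, world axes, zero at the start; "ft_torque": the same for the moment, N m; "opening": opening from 0.0 (shut) to 1.0 (fully open).
Only numpy, scipy, OpenCV 4.12 (cv2) and the standard library are available. Lean on these libraries where they do the work, as an engineer would, in place of code of your own. Each camera call takes 0.05 s, during which the arm holds its last target. There are 200 camera calls.

TASK

The wheel stand is too short for the fourth wheel: press the spring button on its telescoping tube flush, slide the outer tube out by one hole until the button springs out again in the next hole, without ever forcing the tube hard against the button. Then take the wheel that is draining across the pan, lower its axle fully into the two slots of the bay you have opened, and let go; leave the bearing puller, the spacer tube and the toe stop where they lie.

Things in the scene. Friction and masses are not known exactly. Their poses are not given: they have to be found in the camera images.
- stand: Slotted aluminium wheel stand, fixed: base bar, fork plates with three mint-green wheels on a rod (y -44 to -152 mm, up to 121 mm high), and a level dark 22 mm square inner tube, centre line 40 mm above the counter. Origin on the counter under the outer face of its last fixed fork plate; +y along the tube, outward (the way the outer tube pulls out); +x the side the button looks out of; +z up.
- sleeve: Sliding outer tube of the stand, aluminium, 26 mm square, 160 mm long. Origin on its centre line (40 mm above the counter) at its first hole, where the button is at the start. Axes as the stand's. Its fork plate (36 wide, 6 thick, 108 mm high) has its outer face at y -114 mm. Slides along y only, stiffly (about 9 N of friction).
- tube_end (a point): Outer end of the sliding tube on its centre line, 40 mm beyond the first hole. Its +x side has three 11.6 mm holes in line; the second was drilled by hand 32 to 52 mm from the first toward the wheels (differs from stand to stand), so the tube must come out by as much; the third lies 86 mm from the first. Wall 1.6 mm; 0.8 mm of play each way with the button out.
- snap: Spring snap button: 10 mm pin with a round nose, 5 mm proud of the outer tube toward the stand's +x. Origin at its tip, 18 mm from the tube's centre line when out. 1 N to start it, 3 N flush. A pad pinching the tube at the hole presses it flush; the tube then draws over the nose (10 to 15 N along y) till the pin springs out in the next hole and stops it; over 15 N on the pin burrs the hole.
- slot_in (a point): In the last fixed fork plate's slot (mid-thickness): where the centre of a 10 mm axle rests when fully home, 92 mm above the counter. Slot 13 mm wide across x, floor at 87 mm, mouth flared from 13 mm at 97 mm height to about 30 mm at 108 mm. Axes as the stand's.
- slot_out (a point): The same point in the like slot of the fork plate on the sliding outer tube. The free gap between the two plates is 13 mm at the start (too narrow for the wheel), 45 to 65 mm after one hole.
- wheel_c (a point): Centre of the loose mint-green skate wheel: 58 mm across, 32 mm wide, about 0.14 kg, on a brass axle 10 mm thick and 86 mm long (27 mm out on either side). Its y axis is the level axle. It stands across the pan, centre 51 mm above the counter; its tread can be gripped from above across its diameter. Hung, its centre is 92 mm up, its weight on the slot floors.
- pan: Narrow brushed stainless drain pan fixed to the counter, 190 mm long (x), 68 mm wide (y), rims 52 mm high, 64 mm free between its long walls, floor 2 mm. The wheel's axle lies in 13 mm wide, 6 mm deep notches half-way along its long rims. Origin under its centre.
- puller: Bystander: red plastic bearing puller with a T handle, 120 mm long, 80 mm wide, 22 mm high, lying on the counter.
- spacer: Bystander: brass axle spacer tube, 14 mm across, 28 mm high, standing on the counter.
- toe_stop: Bystander: black nylon toe stop, 52 mm across, 62 mm high with its stem up, standing on the counter.
Things that resemble listed ones, but are neither listed nor needed, are in the scene too. Leave any pink look-alike of the part that bears wheel_c alone.

How it is judged:
By the outcome, as a careful person would: the job done as asked, in the order asked, and still so for the second after the job is handed in, with the robot touching nothing.
It also fails if it takes over 64 s, if anything falls off the work surface, if the arm or the gripper's body presses on something with over 40 N, if the wrist force passes 120 N, or if a joint passes its speed limit or range.

## Working session

There is one attempt and no reset: what is moved stays moved. The work goes in short steps, Python scripts to look and compute and a tool call to move; the robot and the scene stay as the last step left them, time stands still between calls to the robot, and variables do not carry over. Pictures are saved under pics/ and viewed, about 8 in all and at most 12, crops included, and the job is handed in when it is done.

Besides the shell and the picture viewer there is one more tool, called as name(argument=value, ...) on one line, values as JSON. send_rows: Moves the arm, as the interface text tells. Its arguments: {"type":"object","properties":{"deltas":{"type":"array","items":{"type":"array","items":{"type":"number"}}},"force":{"type":"number"}},"required":["deltas"]}

```bash
mkdir -p pics; cat > h.py <<'E'
import numpy as np, cv2
from plant import readout, eyes, workorder, models, robot
def ray(im,u,v):
    T=np.array(im["world_from_camera"]);f=240/np.tan(np.radians(im["vfov"])/2)
    d=T[:3,:3]@np.array([(u-im["cx"])/f,(v-im["cy"])/f,1.]);return T[:3,3],d
def atz(im,u,v,z):
    o,d=ray(im,u,v);return o+d*(z-o[2])/d[2]
def proj(im,p):
    T=np.linalg.inv(np.array(im["world_from_camera"]));f=240/np.tan(np.radians(im["vfov"])/2)
    c=T[:3,:3]@np.array(p)+T[:3,3];return im["cx"]+f*c[0]/c[2],im["cy"]+f*c[1]/c[2]
def save(im,n,box=None,s=1):
    a=im["image"]
    if box: a=a[box[1]:box[3],box[0]:box[2]]
    cv2.imwrite("pics/"+n,cv2.resize(a[...,::-1],None,fx=s,fy=s,interpolation=cv2.INTER_CUBIC))
E
python3 - <<'E'
from h import *
s=readout.state();print(s["eef_pos"],s["tool_rot"],s["contact_force"])
ims={}
for c in ("top","side"):
    im=eyes.get_image(c);ims[c]=im
    print(c,im["vfov"],im["cx"],im["cy"],np.round(im["world_from_camera"],3).tolist())
    for n in ("stand","sleeve","snap","wheel_c","pan","puller","spacer","toe_stop"):
        print(n,[(np.round(d["extent"]).tolist(),round(d["p"],2)) for d in models.look_for(n,c)[:4]])
cv2.imwrite("pics/a_top.png",ims["top"]["image"][...,::-1]);cv2.imwrite("pics/a_side.png",ims["side"]["image"][...,::-1])
E
```

```text
[0.19239165 0.51475776 0.25538294] [ 9.58107487e-04  9.84031543e-01 -1.77991530e-01 -1.39914930e-04] [0.77499889 0.16729623 0.16873366]
top 48.12829769947628 320.9917902794223 240.28942062667974 [[0.01, -0.994, 0.112, 0.412], [-1.0, -0.009, 0.008, -0.07], [-0.007, -0.112, -0.994, 1.295], [0.0, 0.0, 0.0, 1.0]]
stand [([282.0, 234.0, 151.0, 28.0], 0.8)]
sleeve []
snap []
wheel_c [([472.0, 239.0, 29.0, 32.0], 0.61), ([430.0, 258.0, 37.0, 27.0], 0.55)]
pan [([425.0, 259.0, 37.0, 85.0], 0.95), ([427.0, 258.0, 35.0, 27.0], 0.28)]
puller [([211.0, 340.0, 40.0, 58.0], 0.94)]
spacer []
toe_stop [([353.0, 182.0, 20.0, 18.0], 0.58)]
side 42.07233093651423 327.2629071732844 242.43153007673874 [[0.954, -0.172, 0.246, 0.248], [-0.3, -0.502, 0.811, -1.073], [-0.016, -0.847, -0.531, 0.733], [0.0, 0.0, 0.0, 1.0]]
stand [([329.0, 238.0, 67.0, 106.0], 0.88)]
sleeve [([311.0, 217.0, 32.0, 49.0], 0.94)]
snap [([348.0, 341.0, 120.0, 74.0], 0.25)]
wheel_c [([349.0, 332.0, 36.0, 38.0], 0.64), ([402.0, 376.0, 38.0, 39.0], 0.61)]
pan [([349.0, 343.0, 120.0, 72.0], 0.71), ([412.0, 269.0, 26.0, 31.0], 0.34)]
puller [([206.0, 227.0, 65.0, 26.0], 0.56)]
spacer [([241.0, 279.0, 8.0, 11.0], 0.4), ([310.0, 216.0, 32.0, 40.0], 0.36)]
toe_stop [([412.0, 270.0, 26.0, 30.0], 0.78)]
```

View pics/a_top.png

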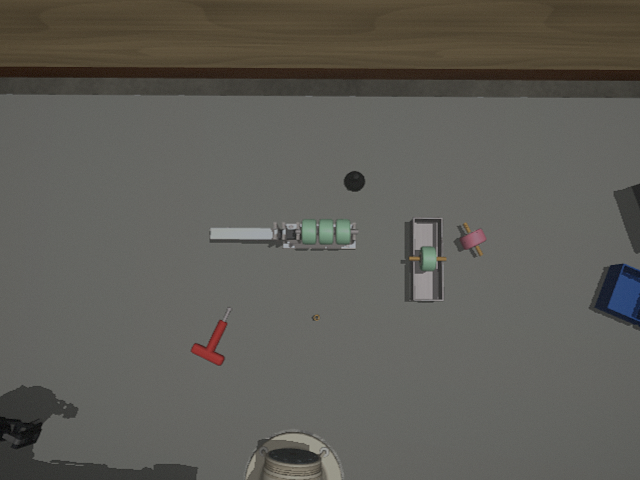

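View pics/a_side.png

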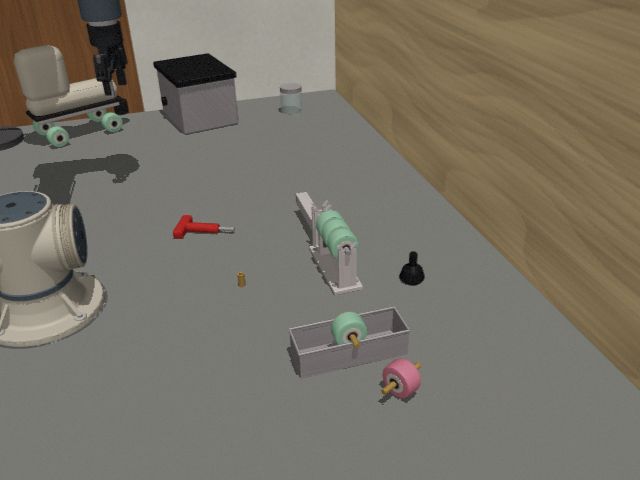

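The top view shows the stand with its sleeve end at about (210,234), fixed wheels at (302–350,232) and the fork area at (276–298,232). What could be taken for the wheel:
- Green wheel on its axle across the pan, (428,259). This is the one I choose.
- Pink wheel on a brass axle, (472,239). A look-alike, to be left alone.
- The three fixed green wheels on the stand.
- The green skate wheels in the background of the side view.

I'll check the choice in a close crop.

```bash
python3 - <<'E'
from h import *
im=eyes.get_image("top")
save(im,"b_crop.png",(200,205,490,305),2.75)
for n,u,v,z in (("end",210,234,.053),("end2",272,234,.053),("w1",302,232,.121),("w3",350,232,.121),("wheel",428.5,258.5,.08),("axL",409,258.5,.056),("axR",446,259,.056),("panTL",414,218,.052),("panTR",442,218,.052),("panBL",414,300,.052),("panBR",442,300,.052)):
    print(n,np.round(atz(im,u,v,z)*1000).tolist())
s=eyes.get_image("wrist");print(s["vfov"],s["cx"],s["cy"],np.round(s["tool_from_camera"],4).tolist())
# refine axis of tube by mask
m=models.regions_of("stand","top")
for d in m[:1]: print(d["extent"],d["p"])
g=cv2.cvtColor(im["image"],cv2.COLOR_RGB2GRAY)
for c in (215,225,240,255,265): print(c,g[222:246,c].tolist())
for r in (232,234,236): print(r,g[r,203:218].tolist())
E
```

```text
end [565.0, 199.0, 53.0]
end2 [566.0, 54.0, 53.0]
w1 [563.0, -19.0, 121.0]
w3 [564.0, -124.0, 121.0]
wheel [510.0, -304.0, 80.0]
axL [512.0, -264.0, 56.0]
axR [511.0, -349.0, 56.0]
panTL [607.0, -277.0, 52.0]
panTR [608.0, -342.0, 52.0]
panBL [417.0, -275.0, 52.0]
panBR [417.0, -339.0, 52.0]
65.70646984690485 315.38614418901176 241.05280218831263 [[0.0, -0.9628, -0.2702, 0.0676], [1.0, -0.0001, 0.0004, 0.0001], [-0.0005, -0.2702, 0.9628, -0.1169], [0.0, 0.0, 0.0, 1.0]]
[282.9, 233.9, 147.2, 26.0] 0.55
215 [104, 105, 104, 102, 104, 115, 153, 161, 160, 160, 159, 160, 160, 161, 162, 162, 154, 82, 62, 63, 75, 106, 105, 104]
225 [104, 103, 103, 104, 105, 114, 153, 163, 161, 162, 161, 160, 161, 162, 162, 162, 157, 84, 61, 65, 73, 107, 103, 103]
240 [104, 106, 102, 104, 104, 114, 154, 162, 161, 162, 160, 161, 161, 163, 162, 163, 157, 111, 62, 61, 74, 107, 104, 106]
255 [105, 103, 104, 102, 101, 113, 155, 164, 162, 161, 161, 160, 162, 162, 163, 161, 159, 111, 61, 66, 62, 75, 109, 104]
265 [105, 103, 104, 106, 104, 107, 143, 163, 161, 161, 163, 161, 163, 161, 162, 164, 158, 107, 62, 61, 67, 75, 108, 106]
232 [105, 105, 104, 106, 104, 107, 79, 104, 151, 161, 161, 162, 159, 162, 161]
234 [104, 102, 102, 105, 104, 106, 82, 108, 152, 162, 161, 161, 160, 160, 161]
236 [104, 103, 102, 106, 104, 105, 96, 138, 164, 161, 162, 161, 162, 161, 161]
```

View pics/b_crop.png

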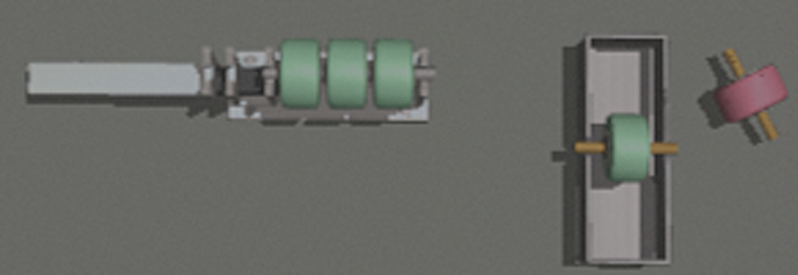

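The crop confirms it: the green wheel lies in the pan notches, the pink one is outside the pan. Next I move the wrist camera beyond the tube's +x side to see the button and holes.

send_rows(deltas=[[0.033,-0.023,0,-0.1,1],[0.066,-0.046,0,-0.2,1],[0.098,-0.069,0,-0.3,1],[0.13,-0.092,0,-0.4,1],[0.163,-0.115,0,-0.5,1],[0.195,-0.138,0,-0.6,1],[0.228,-0.161,0,-0.7,1],[0.26,-0.184,0,-0.8,1],[0.293,-0.207,0,-0.9,1],[0.325,-0.23,0,-1.0,1],[0.358,-0.253,-0.02,-1.1,1],[0.39,-0.276,-0.05,-1.213,1],[0.423,-0.299,-0.08,-1.213,1],[0.455,-0.322,-0.11,-1.213,1],[0.488,-0.345,-0.135,-1.213,1],[0.488,-0.345,-0.135,-1.213,1],[0.488,-0.345,-0.135,-1.213,1],[0.488,-0.345,-0.135,-1.213,1]])

```text
time_s: 2.55
eef_pos: [0.6806, 0.1684, 0.1185]
tool_rot: [-0.002, -0.706, 0.708, 0.001]
contact_force: [-1.2, 0.1, -0.4]
opening: 0.996
```

```bash
cat >> h.py <<'E'
from scipy.spatial.transform import Rotation as Rn
class W:
    def __init__(s):
        st=readout.state();s.im=eyes.get_image("wrist");q=st["tool_rot"]
        T=np.eye(4);T[:3,:3]=Rn.from_quat([q[1],q[2],q[3],q[0]]).as_matrix();T[:3,3]=st["eef_pos"]
        s.T=T@np.array(s.im["tool_from_camera"]);s.f=240/np.tan(np.radians(s.im["vfov"])/2);s.st=st
    def ray(s,u,v):
        a=np.array([u-s.im["cx"],v-s.im["cy"]]);r=np.hypot(*a)+1e-9;t=r/s.f
        return s.T[:3,3],s.T[:3,:3]@np.array([*(np.sin(t)*a/r),np.cos(t)])
    def plane(s,u,v,ax,val):
        o,d=s.ray(u,v);return np.round((o+d*(val-o[ax])/d[ax])*1000,1).tolist()
    def proj(s,p):
        c=s.T[:3,:3].T@(np.array(p)-s.T[:3,3]);h=np.hypot(c[0],c[1]);t=np.arctan2(h,c[2])
        return np.round([s.im["cx"]+s.f*t*c[0]/h,s.im["cy"]+s.f*t*c[1]/h],1)
E
python3 - <<'E'
from h import *
w=W();print(w.st["time_s"],w.st["eef_pos"],w.st["tool_rot"],w.st["contact_force"],w.st["q"])
save(w.im,"c_wrist.png")
cv2.imwrite("raw_c.png",w.im["image"][...,::-1])
print(w.proj([.578,.159,.04]),w.proj([.578,.073,.04]),w.proj([.578,.199,.053]))
E
```

```text
2.55 [0.68064515 0.16844829 0.11849255] [-0.00203602 -0.70619535  0.7080137   0.00076558] [-1.17096186  0.12696129 -0.44204169] [ 4.64542551e-01  6.18790737e-01  3.23250177e-01 -1.82030480e-04
 -1.27960268e+00 -4.67061447e-01]
[486.6 247.3] [495.9  99.9] [485.8 317.8]
```

View pics/c_wrist.png

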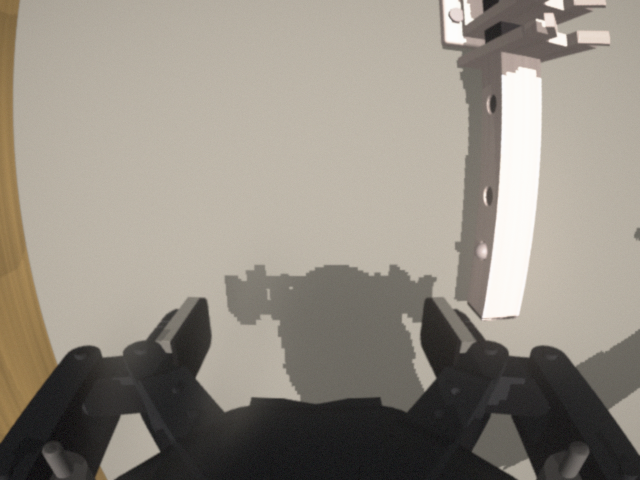

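The wrist view shows the button at about (482,250), the second hole at (488,195), the third at (491,103) and the tube end near (500,318).

```bash
cat > m.py <<'E'
from h import *
w=W();g=cv2.cvtColor(w.im["image"],cv2.COLOR_RGB2GRAY)
def dark(u,v):
    p=g[v-16:v+17,u-14:u+15].astype(float);y,x=np.mgrid[v-16:v+17,u-14:u+15]
    k=(p<70)&(np.hypot(x-u,y-v)<13);print(k.sum());return x[k].mean(),y[k].mean()
h2=dark(489,195);h3=dark(491,103);print(h2,h3)
a=cv2.imread("raw_c.png");c=a[60:330,430:580];cv2.imwrite("pics/d_crop.png",cv2.resize(c,None,fx=2.2,fy=2.2,interpolation=cv2.INTER_CUBIC))
for x in (.578,.580,.582):
    print(x,w.plane(*h2,0,x),w.plane(*h3,0,x),"btn base",w.plane(484.5,250.5,0,x),"tip",w.plane(481,250.5,0,x+.005))
print("end top corners",w.plane(485,319,2,.053),w.plane(520,317,2,.053),"near plate",w.plane(503,70,2,.053),w.plane(541,70,2,.053))
E
python3 m.py
```

```text
0
61
(np.float64(nan), np.float64(nan)) (np.float64(492.3606557377049), np.float64(101.47540983606558))
0.578 [nan, nan, nan] [578.0, 74.5, 36.1] btn base [578.0, 163.0, 38.8] tip [583.0, 161.4, 43.9]
0.58 [nan, nan, nan] [580.0, 75.0, 40.1] btn base [580.0, 161.8, 42.7] tip [585.0, 160.1, 47.9]
0.582 [nan, nan, nan] [582.0, 75.6, 44.0] btn base [582.0, 160.6, 46.6] tip [587.0, 158.9, 51.9]
end top corners [577.7, 201.8, 53.0] [552.0, 202.4, 53.0] near plate [579.8, 58.5, 53.0] [554.2, 54.3, 53.0]m.py:5: RuntimeWarning: Mean of empty slice.
  k=(p<70)&(np.hypot(x-u,y-v)<13);print(k.sum());return x[k].mean(),y[k].mean()
  ret = ret.dtype.type(ret / rcount)
```

View pics/d_crop.png

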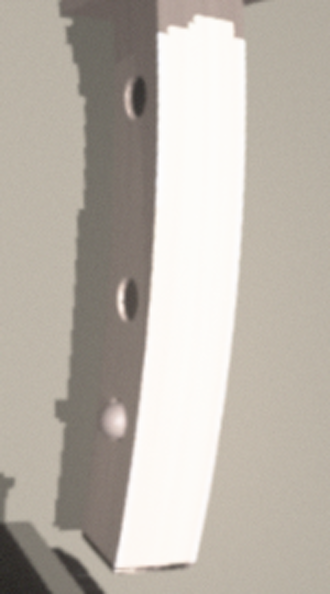

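The crop shows, in raw pixels, hole 3 at (491.4,104.1), hole 2 at (487.7,195.9), the button base at about (483,251), and the end corners at (483.2,319.5) and (518.6,316.4).

```bash
python3 - <<'E'
from h import *
w=W()
for x in (.578,.579,.580):
    print(x,[w.plane(u,v,0,x) for u,v in ((491.4,104.1),(487.7,195.9),(483.5,251))],"tip",w.plane(481.5,250.5,0,x+.005))
print("end",w.plane(483.2,319.5,2,.053),w.plane(518.6,316.4,2,.053),"plate end",w.plane(501.5,76,2,.053),w.plane(541,77,2,.053))
E
```

```text
0.578 [[578.0, 76.7, 35.4], [578.0, 131.2, 36.2], [578.0, 164.6, 38.3]] tip [583.0, 162.0, 45.4]
0.579 [[579.0, 77.0, 37.4], [579.0, 130.9, 38.2], [579.0, 164.0, 40.3]] tip [584.0, 161.4, 47.4]
0.58 [[580.0, 77.2, 39.4], [580.0, 130.6, 40.1], [580.0, 163.4, 42.3]] tip [585.0, 160.8, 49.4]
end [578.3, 203.5, 53.0] [552.5, 203.3, 53.0] plate end [580.5, 62.6, 53.0] [553.9, 59.0, 53.0]
```

Hole 2 is about 33 mm from hole 1, the sleeve yaw is about +0.012 rad, and hole 1 is at about (0.566, 0.1634). I'll go over it and descend with the jaws open.

send_rows(deltas=[[-0.04,-0.002,0,0.012,1],[-0.08,-0.005,0,0.012,1],[-0.1146,-0.005,0,0.012,1],[-0.1146,-0.005,0,0.012,1],[-0.1146,-0.005,-0.035,0.012,1],[-0.1146,-0.005,-0.06,0.012,1],[-0.1146,-0.005,-0.0745,0.012,1],[-0.1146,-0.005,-0.0745,0.012,1],[-0.1146,-0.005,-0.0745,0.012,1],[-0.1146,-0.005,-0.0745,0.012,1]], force=20)

```text
time_s: 3.53
eef_pos: [0.5671, 0.1662, 0.049]
tool_rot: [-0.002, 0.712, -0.702, 0.001]
contact_force: [0.4, -0.2, 0.7]
opening: 1.002
```

```bash
python3 - <<'E'
from h import *
w=W();print(w.st["eef_pos"],w.st["contact_force"]);save(w.im,"e_wrist.png")
print(w.proj([.566,.2034,.053]),w.proj([.579,.1634,.04]),w.proj([.584,.1634,.04]))
E
```

```text
[0.56705308 0.16617839 0.04902538] [ 0.41881549 -0.15246845  0.67474321]
[314.6 418.8] [281.8 317.1] [268.8 316.8]
```

View pics/e_wrist.png

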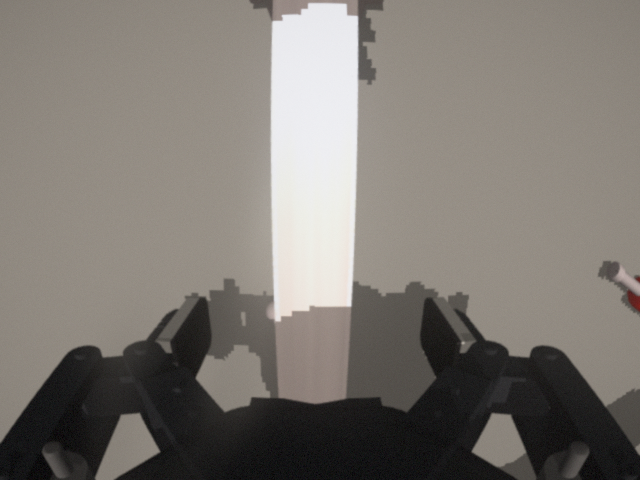

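The wrist view shows the tube centred between the pads, the button at (271,311), and the pads' near edges at about (207,298) and (428,298). I'll check the pad-to-button offset in the tool frame.

```bash
python3 - <<'E'
from h import *
w=W();print(robot.tip_extent,w.st["eef_pos"])
Tt=np.array(w.im["tool_from_camera"]);w.T=Tt
for z in (.004,.008,.012): print("pad",z,w.proj([.011,-.0425,z]),w.proj([.011,.0425,z]),w.proj([-.011,-.0425,z]))
for zb in (.0065,.009): # button below tcp
    for (u,v) in ((271,311),(273,312)): print(zb,w.plane(u,v,2,zb))
for i in range(3): print(models.look_for("snap","wrist")[:2],readout.state()["eef_pos"])
a=w.im["image"][280:345,180:460]
cv2.imwrite("pics/f.png",cv2.resize(a[...,::-1],None,fx=2.8,fy=2.8,interpolation=cv2.INTER_CUBIC))
E
```

```text
0.025 [0.56717758 0.16611654 0.0490713 ]
pad 0.004 [198.3 301.9] [428. 302.] [205.4 352. ]
pad 0.008 [201.3 297.5] [425.2 297.6] [207.9 346.7]
pad 0.012 [204.1 293.3] [422.4 293.5] [210.3 341.7]
0.0065 [6.8, -15.6, 6.5]
0.0065 [6.4, -14.8, 6.5]
0.009 [5.5, -15.9, 9.0]
0.009 [5.1, -15.2, 9.0]
[{'extent': [270.5, 312.5, 6.7, 18.8], 'p': 0.48}] [0.56688649 0.16581147 0.04852323]
[{'extent': [270.5, 312.5, 6.7, 18.8], 'p': 0.48}] [0.56668158 0.16560307 0.04814546]
[{'extent': [270.5, 312.5, 6.7, 18.8], 'p': 0.48}] [0.56653341 0.16547983 0.04785184]
```

View pics/f.png

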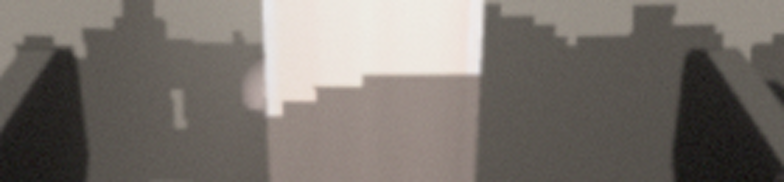

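The button lies about 6–8 mm toward the camera (−y) of the pads, with the tube about 1 mm toward +x. That puts the button at y≈0.159. I'll shift and pinch.

send_rows(deltas=[[0.0013,-0.004,-0.002,0,1],[0.0013,-0.007,-0.002,0,1],[0.0013,-0.007,-0.002,0,1],[0.0013,-0.007,-0.002,0,1],[0.0013,-0.007,-0.002,0,1],[0.0013,-0.007,-0.002,0,0.6],[0.0013,-0.007,-0.002,0,0.5],[0.0013,-0.007,-0.002,0,0.4],[0.0013,-0.007,-0.002,0,0.3],[0.0013,-0.007,-0.002,0,0.2],[0.0013,-0.007,-0.002,0,0.1],[0.0013,-0.007,-0.002,0,0],[0.0013,-0.007,-0.002,0,0],[0.0013,-0.007,-0.002,0,0],[0.0013,-0.007,-0.002,0,0],[0.0013,-0.007,-0.002,0,0]], force=30)

```text
time_s: 5.12
eef_pos: [0.5683, 0.1584, 0.0453]
tool_rot: [-0.001, 0.711, -0.703, 0.001]
contact_force: [5.0, -0.5, 1.1]
opening: 0.298
```

Opening 0.298 is about 25 mm, so the pads are on the tube walls and the button is flush. I'll start pulling slowly.

send_rows(deltas=[[0.001,0,0,0,0],[0.001,0.001,0,0,0],[0.001,0.002,0,0,0],[0.001,0.003,0,0,0],[0.001,0.004,0,0,0]])

```text
time_s: 5.53
eef_pos: [0.5683, 0.1596, 0.0453]
tool_rot: [0.002, 0.711, -0.703, 0.001]
contact_force: [3.0, -11.3, 5.2]
opening: 0.296
```

send_rows(deltas=[[0,0.001,0,0,0],[0,0.002,0,0,0],[0,0.003,0,0,0],[0,0.003,0,0,0]])

```text
time_s: 5.87
eef_pos: [0.5683, 0.1623, 0.0453]
tool_rot: [0.002, 0.711, -0.703, 0.001]
contact_force: [2.5, -10.8, 5.3]
opening: 0.304
```

send_rows(deltas=[[0,0.002,0,0,0],[0,0.004,0,0,0],[0,0.006,0,0,0],[0,0.008,0,0,0],[0,0.01,0,0,0],[0,0.012,0,0,0],[0,0.014,0,0,0],[0,0.016,0,0,0],[0,0.017,0,0,0],[0,0.018,0,0,0],[0,0.018,0,0,0]])

```text
time_s: 6.78
eef_pos: [0.5682, 0.1806, 0.0453]
tool_rot: [0.002, 0.711, -0.703, 0.001]
contact_force: [2.7, -9.6, 6.7]
opening: 0.299
```

```bash
python3 - <<'E'
from h import *
w=W();print(w.st["eef_pos"],w.st["contact_force"],w.st["opening"])
save(w.im,"g.png")
cv2.imwrite("raw_g.png",w.im["image"][...,::-1])
E
```

```text
[0.56821683 0.18062925 0.04526666] [ 2.73421257 -9.57293939  6.72157969] 0.2989688723509484
```

View pics/g.png

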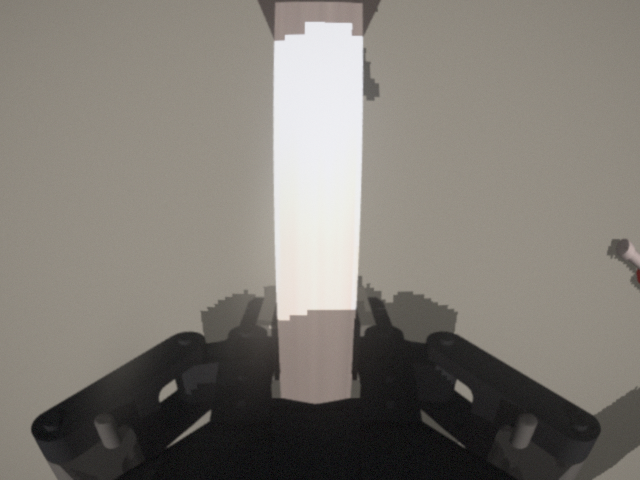

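The view shows the tube pinched centrally, with no button outside the pads yet. About 22 mm of travel so far, so I go on more finely.

send_rows(deltas=[[0,0.001,0,0,0],[0,0.002,0,0,0],[0,0.003,0,0,0],[0,0.004,0,0,0],[0,0.005,0,0,0],[0,0.006,0,0,0],[0,0.0065,0,0,0],[0,0.0065,0,0,0]])

```text
time_s: 7.5
eef_pos: [0.5682, 0.1874, 0.0453]
tool_rot: [0.001, 0.711, -0.703, 0.001]
contact_force: [3.0, -7.7, 5.4]
opening: 0.303
```

```bash
cat > chk.py <<'E'
from h import *
w=W();print(np.round(w.st["eef_pos"],4),np.round(w.st["contact_force"],1),round(w.st["opening"],3),w.st["time_s"])
g=cv2.cvtColor(w.im["image"],cv2.COLOR_RGB2GRAY).astype(int)
g0=cv2.cvtColor(cv2.imread("raw_g.png"),cv2.COLOR_BGR2GRAY).astype(int)
d=abs(g-g0)[190:300,258:276];print("diff",(d>25).sum(),np.argwhere(d>25).mean(0)+[190,258] if (d>25).any() else "")
print([(np.round(x["extent"],1).tolist(),round(x["p"],2)) for x in models.look_for("snap","wrist")[:2]])
E
python3 chk.py
```

```text
[0.5682 0.1874 0.0453] [ 3.  -7.7  5.4] 0.303 7.5
diff 1 [287. 265.]
[([318.8, 203.6, 120.7, 407.1], 0.43)]
```

send_rows(deltas=[[0,0.0005,0,0,0],[0,0.001,0,0,0],[0,0.0015,0,0,0],[0,0.002,0,0,0],[0,0.002,0,0,0]])

```text
time_s: 8.02
eef_pos: [0.5682, 0.19, 0.0452]
tool_rot: [0.001, 0.711, -0.703, 0.001]
contact_force: [1.1, -5.8, 5.5]
opening: 0.305
```

```bash
python3 chk.py
```

```text
[0.5682 0.19   0.0452] [ 1.1 -5.8  5.5] 0.305 8.0167
diff 9 [284.22222222 270.88888889]
[]
```

send_rows(deltas=[[0,0.0005,0,0,0],[0,0.001,0,0,0],[0,0.0015,0,0,0],[0,0.0015,0,0,0]])

```text
time_s: 8.45
eef_pos: [0.5681, 0.1909, 0.0453]
tool_rot: [0.002, 0.711, -0.703, 0.001]
contact_force: [2.1, -9.0, 6.2]
opening: 0.3
```

```bash
python3 chk.py
```

```text
[0.5681 0.1909 0.0453] [ 2.1 -9.   6.2] 0.3 8.45
diff 0 
[([270.8, 252.6, 12.6, 24.2], 0.68)]
```

```bash
python3 - <<'E'
from h import *
w=W();print(w.proj([.5835,.1595,.04]),w.proj([.579,.1595,.04]))
g=cv2.cvtColor(w.im["image"],cv2.COLOR_RGB2GRAY).astype(int)
for r in range(232,280,4): print(r,g[r,258:280].tolist())
print([(np.round(x["extent"],1).tolist(),round(x["p"],2)) for x in models.look_for("snap","wrist")[:2]])
E
```

```text
[269.5 247.9] [282.4 248.1]
232 [154, 156, 157, 158, 158, 159, 158, 159, 162, 159, 159, 161, 162, 159, 163, 172, 200, 227, 231, 234, 232, 232]
236 [156, 158, 157, 158, 159, 156, 155, 158, 161, 159, 158, 161, 160, 161, 161, 168, 192, 225, 232, 233, 232, 231]
240 [155, 154, 158, 158, 158, 160, 160, 156, 159, 159, 160, 159, 154, 149, 150, 151, 182, 225, 231, 232, 233, 231]
244 [157, 157, 157, 157, 157, 159, 160, 159, 154, 148, 144, 148, 153, 157, 162, 169, 193, 225, 232, 232, 232, 232]
248 [156, 158, 158, 157, 159, 161, 155, 145, 145, 150, 160, 162, 170, 173, 177, 175, 183, 216, 229, 231, 233, 231]
252 [156, 157, 158, 158, 155, 157, 154, 147, 148, 159, 165, 172, 175, 176, 181, 187, 204, 222, 232, 231, 233, 232]
256 [156, 156, 158, 156, 158, 156, 153, 147, 149, 155, 161, 169, 174, 176, 177, 184, 201, 221, 229, 232, 233, 231]
260 [156, 155, 153, 156, 156, 159, 158, 157, 150, 148, 151, 154, 160, 165, 172, 170, 187, 209, 228, 232, 232, 231]
264 [155, 154, 156, 154, 156, 156, 154, 157, 157, 158, 158, 156, 154, 149, 146, 152, 162, 199, 224, 231, 232, 231]
268 [153, 153, 154, 153, 156, 156, 156, 158, 157, 157, 160, 157, 158, 158, 157, 158, 170, 201, 226, 231, 232, 231]
272 [156, 153, 153, 154, 155, 154, 155, 158, 158, 155, 156, 156, 157, 156, 159, 158, 165, 188, 223, 231, 231, 232]
276 [155, 153, 153, 153, 154, 154, 155, 155, 155, 157, 155, 155, 154, 157, 158, 157, 164, 189, 222, 231, 232, 232]
[([271.1, 253.5, 9.5, 25.7], 0.49), ([320.3, 203.7, 122.6, 407.3], 0.22)]
```

The button has sprung out at (271,253), about 4–5 mm proud, at about 32.5 mm of travel. Now I relax the pull, open and lift.

send_rows(deltas=[[0,-0.001,0,0,0],[0,-0.002,0,0,0],[0,-0.002,0,0,0],[0,-0.002,0,0,0.4],[0,-0.002,0,0,0.7],[0,-0.002,0,0,1],[0,-0.002,0,0,1],[0,-0.002,0,0,1],[0,-0.002,0,0,1],[0,-0.002,0.03,0,1],[0,-0.002,0.07,0,1],[0,-0.002,0.11,0,1],[0,-0.03,0.15,0,1],[0,-0.07,0.19,0,1],[0,-0.11,0.21,0,1],[0,-0.12,0.21,0,1],[0,-0.12,0.21,0,1],[0,-0.12,0.21,0,1],[0,-0.12,0.21,0,1],[0,-0.12,0.21,0,1]])

```text
time_s: 10.32
eef_pos: [0.5679, 0.0739, 0.2536]
tool_rot: [0.001, 0.712, -0.703, -0.001]
contact_force: [0.7, 0.0, -0.2]
opening: 0.997
```

```bash
python3 - <<'E'
from h import *
w=W();print(w.st["eef_pos"],w.st["contact_force"])
save(w.im,"h.png",(170,60,470,310),2.6);cv2.imwrite("raw_h.png",w.im["image"][...,::-1])
for p in ([.567,.027,.108],[.567,.073,.108],[.567,.19,.053]): print(w.proj(p))
im=eyes.get_image("top");g=cv2.cvtColor(im["image"],cv2.COLOR_RGB2GRAY);
for r in (232,236): print(g[r,188:206].tolist())
E
```

```text
[0.56786232 0.07389155 0.25362308] [ 0.7367315   0.04068814 -0.1715535 ]
[315.8 169.8]
[315. 233.]
[313.4 335.1]
[108, 107, 103, 106, 106, 105, 104, 122, 148, 156, 131, 94, 99, 99, 98, 99, 101, 102]
[105, 102, 104, 105, 104, 103, 104, 105, 104, 102, 103, 104, 102, 103, 103, 103, 104, 102]
```

View pics/h.png

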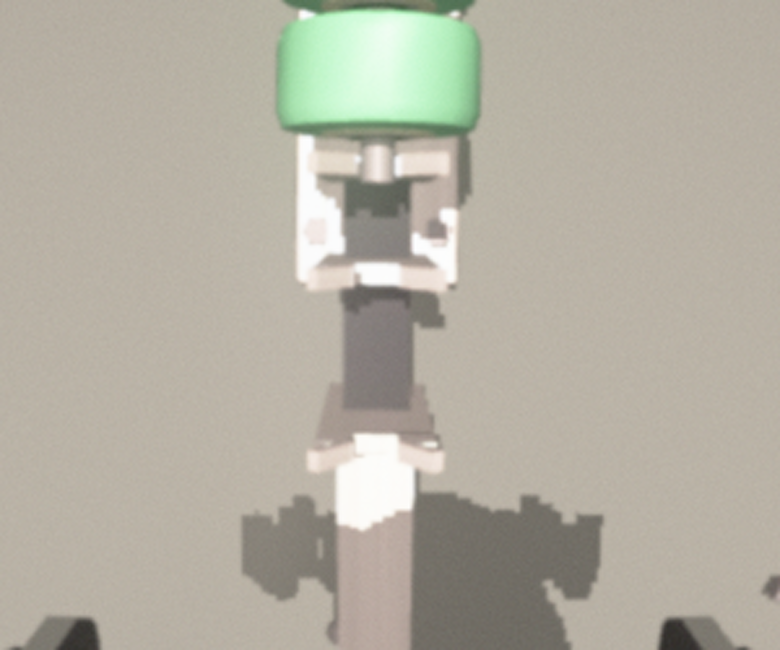

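The bay is open. Fixed plate outer face at y≈0.0277, sleeve plate inner face at ≈0.073, giving a gap of about 45 mm. Slot x≈0.567. Now to the wheel, keeping the same camera geometry.

send_rows(deltas=[[-0.005,-0.035,0,0,1],[-0.01,-0.07,0,0,1],[-0.016,-0.105,0,0,1],[-0.022,-0.14,0,0,1],[-0.028,-0.175,0,0,1],[-0.034,-0.21,0,0,1],[-0.04,-0.245,0,0,1],[-0.046,-0.28,0,0,1],[-0.051,-0.315,-0.02,0,1],[-0.057,-0.345,-0.04,0,1],[-0.057,-0.354,-0.055,0,1],[-0.057,-0.354,-0.055,0,1],[-0.057,-0.354,-0.055,0,1],[-0.057,-0.354,-0.055,0,1],[-0.057,-0.354,-0.055,0,1]])

```text
time_s: 11.67
eef_pos: [0.5123, -0.28, 0.2011]
tool_rot: [-0.0, 0.712, -0.702, 0.001]
contact_force: [0.7, -0.1, 0.3]
opening: 0.999
```

```bash
python3 - <<'E'
from h import *
w=W();print(w.st["eef_pos"],w.st["contact_force"])
save(w.im,"i.png",(170,60,470,310),2.6);cv2.imwrite("raw_i.png",w.im["image"][...,::-1])
a=w.im["image"].astype(int);hsv=cv2.cvtColor(w.im["image"],cv2.COLOR_RGB2HSV)
m=((hsv[...,0]>55)&(hsv[...,0]<95)&(hsv[...,1]>50)).astype(np.uint8)
n,l,s,c=cv2.connectedComponentsWithStats(m)
for i in np.argsort(-s[1:,4])[:3]+1: print("green",s[i],c[i])
m=((hsv[...,0]>8)&(hsv[...,0]<25)&(hsv[...,1]>110)).astype(np.uint8)
n,l,s,c=cv2.connectedComponentsWithStats(m)
for i in np.argsort(-s[1:,4])[:6]+1: print("brass",s[i],c[i])
for p in ([.511,-.304,.051],[.511,-.261,.051],[.511,-.347,.051]): print(w.proj(p))
E
```

```text
[ 0.51231568 -0.27995541  0.20108701] [ 0.69483338 -0.05556398  0.29705961]
green [ 277  177   77   51 1441] [320.66759195 200.61346287]
green [311 226   7   1   7] [314. 226.]
green [ 48 469   2   2   3] [ 48.33333333 469.33333333]
brass [   0  313   31  130 1979] [  9.69378474 385.64022233]
brass [309 140  14  36 448] [315.73214286 157.47544643]
brass [308 228  13  29 359] [313.86908078 241.64345404]
brass [273  25  33  23 359] [288.89972145  35.94986072]
brass [204  60  31  24 348] [218.8908046   71.61206897]
brass [ 75 417   1   1   1] [ 75. 417.]
[316.9 200.7]
[316.  257.1]
[317.7 141.4]
```

View pics/i.png

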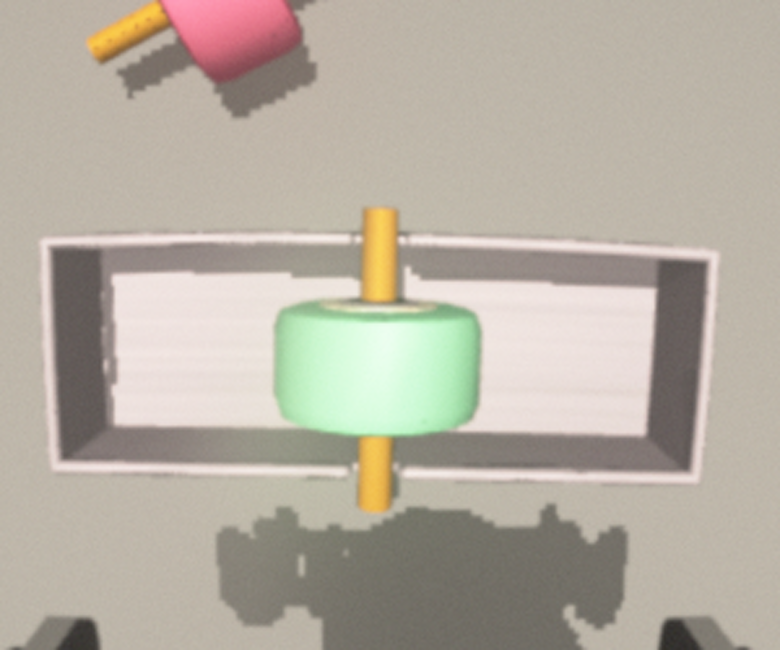

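The wheel's axle runs from (316,140) to (314,257), level across the pan, with the pink look-alike well outside. I'll descend and grip the tread.

send_rows(deltas=[[0.0028,-0.015,-0.01,0,1],[0.0028,-0.025,-0.04,0,1],[0.0028,-0.025,-0.075,0,1],[0.0028,-0.025,-0.11,0,1],[0.0028,-0.025,-0.135,0,1],[0.0028,-0.025,-0.1465,0,1],[0.0028,-0.025,-0.1465,0,1],[0.0028,-0.025,-0.1465,0,1],[0.0028,-0.025,-0.1465,0,1],[0.0028,-0.025,-0.1465,0,0.75],[0.0028,-0.025,-0.1465,0,0.65],[0.0028,-0.025,-0.1465,0,0.5],[0.0028,-0.025,-0.1465,0,0.4],[0.0028,-0.025,-0.1465,0,0.4],[0.0028,-0.025,-0.1465,0,0.4],[0.0028,-0.025,-0.1465,0,0.4]], force=40)

```text
time_s: 13.05
eef_pos: [0.5149, -0.3061, 0.0546]
tool_rot: [-0.0, 0.711, -0.703, 0.001]
contact_force: [-0.4, 1.3, 6.0]
opening: 0.67
```

send_rows(deltas=[[0,0,0.01,0,0.4],[0,0,0.03,0,0.4],[0,0,0.06,0,0.4],[0,0,0.09,0,0.4],[0,0,0.12,0,0.4],[0,0,0.15,0,0.4],[0.005,0.03,0.16,0,0.4],[0.01,0.06,0.16,0,0.4],[0.015,0.09,0.16,0,0.4],[0.02,0.12,0.16,0,0.4],[0.025,0.15,0.16,0,0.4],[0.03,0.18,0.16,0,0.4],[0.035,0.21,0.16,0,0.4],[0.04,0.24,0.16,0,0.4],[0.045,0.27,0.16,0,0.4],[0.05,0.3,0.16,0,0.4],[0.055,0.33,0.16,0,0.4],[0.055,0.3547,0.16,0,0.4],[0.055,0.3547,0.16,0,0.4],[0.055,0.3547,0.16,0,0.4]])

```text
time_s: 14.72
eef_pos: [0.5686, 0.0501, 0.213]
tool_rot: [0.001, 0.712, -0.702, -0.0]
contact_force: [-0.5, 0.1, -2.0]
opening: 0.67
```

send_rows(deltas=[[0,0,-0.03,0,0.4],[0,0,-0.06,0,0.4],[0,0,-0.08,0,0.4],[0,0,-0.08,0,0.4],[0,0,-0.08,0,0.4],[0,0,-0.08,0,0.4]])

```text
time_s: 15.22
eef_pos: [0.5701, 0.0483, 0.1351]
tool_rot: [-0.001, 0.711, -0.703, 0.001]
contact_force: [-0.7, 0.3, -1.0]
opening: 0.669
```

```bash
python3 - <<'E'
from h import *
w=W();print(w.st["eef_pos"],w.st["contact_force"],w.st["opening"])
im=eyes.get_image("side");p=np.array([.567,.05,.1]);u,v=map(int,proj(im,p));print(u,v)
A=cv2.resize(im["image"][v-45:v+55,u-50:u+50],(500,500),interpolation=cv2.INTER_CUBIC)
B=cv2.resize(w.im["image"][40:340,200:430],(383,500),interpolation=cv2.INTER_CUBIC)[:,:300]
B=cv2.resize(w.im["image"][60:340,200:430],(300,365));B=np.vstack([B,np.zeros((135,300,3),np.uint8)])
cv2.imwrite("pics/j.png",np.hstack([A,B])[...,::-1]);cv2.imwrite("raw_j.png",w.im["image"][...,::-1])
E
```

```text
[0.57009958 0.04831145 0.13512299] [-0.69018885  0.26093547 -0.97673993] 0.6693170063140431
317 203
```

View pics/j.png

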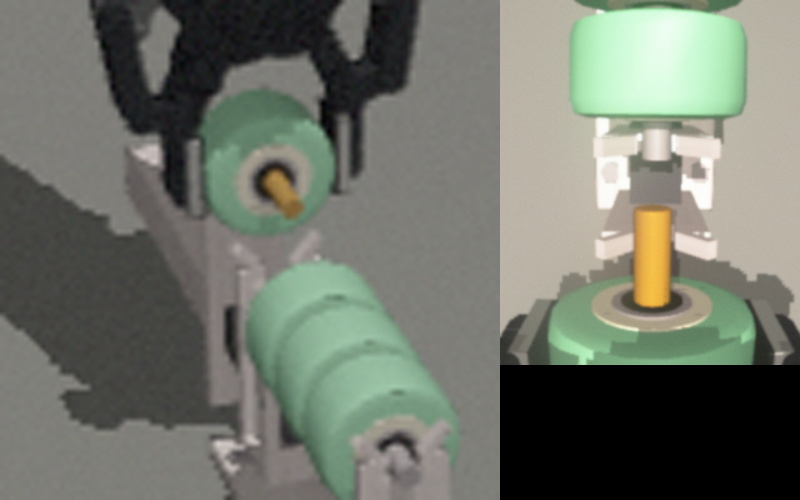

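Side and wrist views show the wheel above the bay, with its axle about 1 mm to +x of the fixed slot. I'll shift −0.8 mm and lower in stages.

send_rows(deltas=[[-0.0008,0,-0.01,0,0.4],[-0.0008,0,-0.018,0,0.4],[-0.0008,0,-0.023,0,0.4],[-0.0008,0,-0.027,0,0.4],[-0.0008,0,-0.03,0,0.4],[-0.0008,0,-0.03,0,0.4],[-0.0008,0,-0.03,0,0.4]])

```text
time_s: 15.9
eef_pos: [0.5683, 0.0489, 0.1031]
tool_rot: [0.0, 0.711, -0.703, 0.0]
contact_force: [-0.6, -0.4, -1.5]
opening: 0.666
```

send_rows(deltas=[[0,0,-0.002,0,0.4],[0,0,-0.004,0,0.4],[0,0,-0.006,0,0.4],[0,0,-0.007,0,0.4],[0,0,-0.008,0,0.4],[0,0,-0.008,0,0.4]])

```text
time_s: 16.4
eef_pos: [0.5683, 0.0488, 0.0959]
tool_rot: [-0.0, 0.711, -0.703, 0.0]
contact_force: [-1.7, -0.0, 2.9]
opening: 0.662
```

The axle is on the slot floors: z matches home, with about 4 N of contact. Release, wait, then retreat upward.

send_rows(deltas=[[0,0,0,0,0.7],[0,0,0,0,0.85],[0,0,0,0,1],[0,0,0,0,1],[0,0,0,0,1],[0,0,0,0,1],[0,0,0.01,0,1],[0,0,0.03,0,1],[0,0,0.06,0,1],[0,0,0.1,0,1],[0,0,0.14,0,1],[0,0,0.155,0,1],[0,0.025,0.155,0,1],[0,0.025,0.155,0,1],[0,0.025,0.155,0,1],[0,0.025,0.155,0,1]])

```text
time_s: 17.73
eef_pos: [0.568, 0.0737, 0.2503]
tool_rot: [0.0, 0.712, -0.703, -0.0]
contact_force: [0.2, 0.4, 0.5]
opening: 1.0
```

```bash
python3 - <<'E'
from h import *
w=W();print(w.st["eef_pos"],w.st["contact_force"],w.st["opening"])
im=eyes.get_image("side");u,v=317,203
A=cv2.resize(im["image"][v-50:v+60,u-50:u+50],(450,495),interpolation=cv2.INTER_CUBIC)
B=cv2.resize(w.im["image"][60:360,220:420],(330,495),interpolation=cv2.INTER_CUBIC)
cv2.imwrite("pics/k.png",np.hstack([A,B])[...,::-1]);cv2.imwrite("raw_k.png",w.im["image"][...,::-1])
for p in ([.567,.007,.092],[.567,.093,.092]): print(w.proj(p))
print([(np.round(x["extent"],1).tolist(),round(x["p"],2)) for x in models.look_for("snap","wrist")[:2]])
E
```

```text
[0.56803705 0.07374619 0.25028894] [0.23213334 0.36728853 0.49747529] 0.9998087227752849
[316.6 141.7]
[315.2 254.1]
[]
```

View pics/k.png

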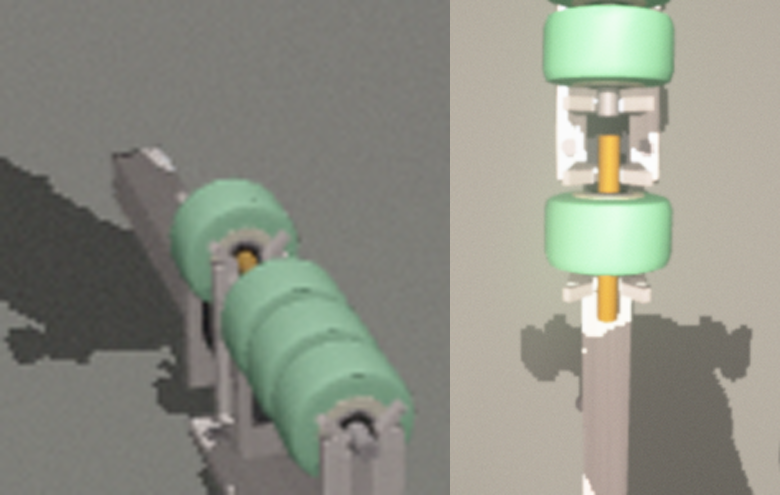

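Both views show the wheel hung in line with the others and the axle ends at (316,142) and (315,254), as predicted for 92 mm height. One last look at the button from the +x side.

send_rows(deltas=[[0.035,0.015,0,0,1],[0.07,0.03,0,0,1],[0.105,0.05,0,0,1],[0.112,0.08,-0.02,0,1],[0.112,0.095,-0.05,0,1],[0.112,0.095,-0.09,0,1],[0.112,0.095,-0.12,0,1],[0.112,0.095,-0.12,0,1],[0.112,0.095,-0.12,0,1]])

```text
time_s: 18.63
eef_pos: [0.6796, 0.1679, 0.129]
tool_rot: [0.002, 0.711, -0.703, -0.0]
contact_force: [1.3, -0.7, 1.0]
opening: 1.001
```

```bash
python3 - <<'E'
from h import *
w=W();print(w.st["eef_pos"],w.st["contact_force"])
im=eyes.get_image("top")
A=cv2.resize(w.im["image"][0:380,420:640],(347,600),interpolation=cv2.INTER_CUBIC)
B=cv2.resize(im["image"][160:380,180:330],(409,600),interpolation=cv2.INTER_CUBIC)
cv2.imwrite("pics/l.png",np.hstack([A,B])[...,::-1])
for n in ("puller","toe_stop","spacer"): print(n,[(np.round(x["extent"]).tolist(),round(x["p"],2)) for x in models.look_for(n,"top")[:2]])
E
```

```text
[0.67963088 0.16788922 0.12895745] [ 1.26802493 -0.73084462  0.96882958]
puller [([211.0, 338.0, 41.0, 60.0], 0.71)]
toe_stop [([354.0, 183.0, 20.0, 17.0], 0.9)]
spacer [([425.0, 261.0, 37.0, 84.0], 0.48)]
```

```bash
python3 - <<'E'
from h import *
w=W();g=cv2.cvtColor(w.im["image"],cv2.COLOR_RGB2GRAY)
print("snap",[(np.round(x["extent"],1).tolist(),round(x["p"],2)) for x in models.look_for("snap","wrist")[:3]])
print("pred btn tip",w.proj([.586,.160,.04]),"old hole1",w.proj([.581,.193,.04]),"hole3",w.proj([.581,.107,.04]))
for y in (.1,.104,.107,.110,.152,.156,.160,.164,.168,.188,.193,.197):
    u,v=w.proj([.581,y,.04]).astype(int);print(y,u,v,g[v,u-14:u+10].tolist())
E
```

```text
snap [([473.8, 246.5, 12.3, 15.4], 0.7), ([524.3, 220.0, 142.9, 255.4], 0.59)]
pred btn tip [468.3 243.3] old hole1 [468.4 292. ] hole3 [483.5 158.6]
0.1 484 147 [112, 115, 116, 114, 115, 117, 114, 118, 115, 117, 118, 115, 115, 117, 119, 119, 117, 118, 114, 109, 112, 115, 120, 181]
0.104 483 153 [114, 116, 113, 114, 115, 116, 117, 115, 117, 119, 123, 144, 172, 163, 124, 85, 69, 72, 97, 112, 113, 113, 113, 128]
0.107 483 158 [116, 113, 114, 117, 115, 114, 117, 117, 120, 128, 167, 220, 193, 129, 82, 66, 66, 67, 76, 101, 114, 117, 117, 150]
0.11 483 163 [118, 119, 117, 117, 116, 119, 115, 116, 120, 128, 166, 220, 214, 151, 90, 72, 72, 75, 88, 104, 111, 113, 122, 170]
0.152 476 231 [121, 119, 120, 120, 123, 120, 121, 123, 124, 124, 125, 126, 125, 125, 125, 126, 126, 126, 128, 128, 127, 127, 128, 142]
0.156 476 237 [120, 118, 123, 121, 121, 121, 119, 119, 118, 119, 123, 137, 159, 158, 137, 122, 118, 123, 123, 128, 127, 130, 134, 176]
0.16 475 243 [122, 124, 121, 122, 122, 122, 121, 115, 120, 138, 159, 178, 191, 203, 212, 219, 216, 206, 189, 153, 127, 125, 131, 163]
0.164 474 249 [121, 118, 120, 121, 121, 122, 122, 121, 121, 117, 129, 147, 165, 181, 194, 203, 208, 214, 207, 181, 146, 132, 130, 149]
0.168 473 255 [121, 117, 121, 120, 121, 121, 121, 121, 124, 125, 125, 125, 124, 125, 126, 126, 126, 127, 125, 128, 127, 127, 130, 141]
0.188 469 284 [119, 118, 118, 117, 116, 119, 118, 118, 119, 120, 125, 138, 166, 188, 182, 161, 140, 129, 125, 123, 126, 126, 128, 163]
0.193 468 292 [117, 119, 116, 117, 116, 119, 118, 122, 119, 118, 131, 190, 243, 250, 225, 186, 177, 177, 166, 142, 127, 128, 129, 174]
0.197 467 297 [118, 117, 116, 117, 115, 116, 119, 116, 119, 122, 118, 120, 144, 203, 230, 219, 189, 175, 174, 154, 132, 125, 126, 162]
```

The button is out in the second hole as a bright dome at (474,246). The old first hole is empty at about (469,291) and the third is dark at (484,160). Handing in.

```bash
python3 -c "
from h import *
print(workorder.hand_in())"
```

```text
the job is handed in; nothing more can be done
None
```

I opened the bay by one hole, hung the fourth wheel in it, and handed the job in at about 19 s.

- **Tube:** I pinched the button flush and drew the outer tube out about 32.5 mm, until the button sprang out in the second hole. The pull read 11.3 N or less at the end of each move, with 9.0 N once the button was out.
- **Wheel:** I took the green wheel from the pan, lowered its axle onto both slot floors (about 4 N of contact), let go and moved clear.

**Last checks**
- **Wheel:** the views after release show it in line with the other three. Its axle ends are within a pixel of where a 92 mm axle height puts them.
- **Button:** from the side it shows as a dome in the second hole, with the first hole empty behind it. I checked this from pixel values and the detector, because the picture viewer's limit was reached.
- **Bystanders:** the puller and toe stop were found within 2 pixels of where they started.

**Not confirmed**
- The spacer was not confirmed. The detector reported the pan in its place in the top view, as small things often go unseen there. The arm never went near it.
- The wrist camera's positions were 2–3 mm off the robot's own. I allowed for this by measuring bay and wheel with the same camera geometry.

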